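# Clamp the yellow biscuit jar shut

### The job

Shut the lid of the yellow clip-top biscuit jar on the desk all the way down, and only then swing its wire bail up by the black ball and over the lid's knob until it snaps past centre and clamps the lid, and let go. Do not touch the blue jar: it stays open as it is.

Things in the scene. Friction and masses are not known exactly. Their poses are not given: they have to be found in the camera images.
- yellow_jar: The yellow jar, 100 mm in diameter, mouth 100 mm above the desk, fixed to the desk on a cork coaster. Origin: centre of its underside, at desk height; z up; +x is its front, where the open bail leans out; at the back (-x) the lid is hinged. Offsets (x, y, z) of its parts are given in this frame, in mm.
- yellow_lid (a joint): Its pale wooden lid, rad: 0 = shut, positive = front edge up (starts 0.3-0.55). Hinge parallel to y through (-48, 0, 104). A disc 88 mm across reaching 4 to 92 mm from the hinge; shut, its top is at z = 115 and the dark knob at its centre, 20 mm across, rises to 145. Stiff, stays where left; 1 to 3 N straight down on its top in front of the knob, e.g. at (26, 0), shuts it.
- yellow_bail (a joint): Its wire bail, rad: 0 = leaning 75 deg (1.309) forward of upright, grows as it swings up and back. A spring on its side holds it open at about 0.03, pulls it back there until dead centre (1.13), and from a little beyond (1.22) pulls it on to its stop, 1.57 = clamped. Axis parallel to y through (0, 0, 88). A U of 5 mm wire 111 mm wide in y; cross bar 60 mm from the axis.
- yellow_ball (a point): Centre of the black ball, 22 mm in diameter, on a stem at the middle of the yellow jar's bail, 88 mm from the bail's axis: at bail value q it is at (88 sin(1.309 - q), 0, 88 + 88 cos(1.309 - q)) in the jar's frame. Pinch it from above along the jar's y; it can turn between the fingers as it swings. About 5 N there takes it over.
- blue_jar: The blue jar: same make, size and frame, its lid and bail also open; fixed to the desk. Leave it untouched.

How it is judged:
By the outcome, as a careful person would: the job done as asked, in the order asked, and still so for the second after the job is handed in, with the robot touching nothing.
It also fails if it takes over 40 s, if anything falls off the work surface, if the arm or the gripper's body presses on something with over 40 N, if the wrist force passes 120 N, or if a joint passes its speed limit or range.

### The arm

A 6-joint arm with a two-finger parallel gripper is mounted at the origin on the work surface. World frame = base frame: x ahead of the robot, y to its left, z up, the work surface at z = 0. Lengths are in mm, angles in rad, forces in N, time in s.
With the tool pointing down it reaches from about 400 to 925 mm from the base axis. Payload 12.5 kg.
Tool frame: the origin (TCP) lies at the very end of the fingers, on their centre line; the grasp point (between the pads) lies 19 mm behind it; z points along the fingers, y is the direction in which the jaws open and shut (so a half turn about z gives the same grasp; the last joint's range is limited). The gripper opens to 95 mm and grips with 3 to 60 N. Pads are 20 mm wide; open, the fingers measure 119 mm over their backs; the gripper's body (75 mm by 180 mm) begins 59 mm behind the grasp point.
Start: joints at [1.135, 0.491, 1.559, -0, 1.092, -0.106], TCP at [202.392, 591.341, 214.661] pointing down, gripper open.
Joint ranges: [-3.1, 3.1], [-0.84, 2.19], [0.05, 2.79], [-1.13, 4.28], [0.06, 2.93], [-2.69, 2.69]. Speed limits (rad/s): [2.22, 2.22, 2.79, 3.14, 3.14, 3.14].

### API

Orientations are given as [roll, pitch, yaw] about the fixed x, y, z axes, in that order (R = Rz(yaw) Ry(pitch) Rx(roll)).
In Python, from cell import env gives the robot as it stands.
- The arm moves only by the shell command python3 -m pendant 'ROWS'. ROWS is JSON, a list that holds one entry, the list of rows, each a list of 5 numbers: the opening, from 0 (shut) to 1 (fully open), then the shift along the tool's x, y, z in m, then the turn about the tool's z in rad. A call has exactly 8 rows; each row is the pose to reach, as a shift and turn from the pose commanded when the call began, along the tool's axes at that moment; what a row does not reach only later rows make up. A row lasts 1/10 s, in which the tool goes at most 50 mm and 8.59 degrees, less where a joint would pass 70% of its speed; a pose out of reach is approached as far as the arm can. A call with a gripper value outside its range is refused whole. The fingers move at their own pace and stop on an object; the grip force is fixed at half the most. Time passes only in rows, so rows that repeat a pose let the fingers close, or fill a call up. It gives the time, the measured TCP pose, the force and the opening at its end, in the units of the state.
- env.state(): the state, without advancing time (a new reading comes with each control period).
- env.read_camera(name): name is "scene" or "side" or "wrist"; returns a dict with "image" (420x560x3 uint8, blue, green, red), "range_z" (420x560 float32, mm along the optical axis (not along the pixel's ray), 0 where there is no reading), "fx", "fy", "cx", "cy" (pixels), "rvec" (rotation vector, rad) and "tvec" (3), from world to camera coordinates, as OpenCV has them; the wrist camera has in their place "tool_from_camera" (4x4, takes a point from camera to tool coordinates, whose origin is the TCP and whose axes are the flange's). Camera axes: x right, y down, z forward; pixel columns grow to the right and rows downward; lengths in mm; the calibration is good to about 2 mm. A picture is of the moment at which its call begins: read the wrist's pose just before it.
- env.job_done(): hands the job in, once; it reports no verdict.
The state is a dict: "t": time; "joints": joint angles; "qvel": joint speeds; "tau": joint torques, N m; "eef_pos": TCP position; "tcp_rot": TCP orientation; "ft_force": force on the tool from outside, world axes, zero at the start; "moment": the same for the moment, N m; "opening": opening from 0.0 (shut) to 1.0 (fully open).
Only numpy, scipy, OpenCV 4.12 (cv2) and the standard library are available. Lean on these libraries where they do the work, as an engineer would, in place of code of your own. Each camera call takes 0.05 s, during which the arm holds its last target. There are 200 camera calls.

## Working session

There is one attempt and no reset: what is moved stays moved. The work goes in short steps, Python scripts to look and compute and a shell command to move; the robot and the scene stay as the last step left them, time stands still between calls to the robot, and variables do not carry over. Pictures are saved under pics/ and viewed, about 8 in all and at most 12, crops included, and the job is handed in when it is done.

```bash
mkdir -p pics; ls; cat > h.py <<'E'
import numpy as np, cv2
from cell import env
def cloud(c):
    z=c["range_z"]; v,u=np.indices(z.shape)
    P=np.dstack([(u-c["cx"])/c["fx"]*z,(v-c["cy"])/c["fy"]*z,z])
    R,_=cv2.Rodrigues(np.array(c["rvec"],float)); t=np.array(c["tvec"],float).ravel()
    return (P-t)@R   # world
E
python3 - <<'E'
from h import *
s=env.state(); print(s)
ims=[]
for n in("scene","side"):
    c=env.read_camera(n); np.savez(n+".npz",**c); ims.append(c["image"])
    cv2.imwrite(f"pics/{n}0.png",c["image"])
E
```

```text
pics
{'t': 0.0, 'joints': array([ 1.13537324e+00,  4.91554919e-01,  1.55945853e+00, -1.10806456e-05,
        1.09170098e+00, -1.05617589e-01]), 'qvel': array([ 0.00036905, -0.0005474 , -0.00038834, -0.00066331, -0.00087409,
       -0.0016124 ]), 'tau': array([ 2.09457801e-03, -6.12650442e+01, -2.58174706e+01,  6.93418575e-02,
        4.83240956e-02, -8.76527156e-05]), 'eef_pos': array([202.29763829, 591.09157329, 214.06150699]), 'tcp_rot': array([-3.14047610e+00, -1.08485868e-04,  2.81179221e+00]), 'ft_force': array([ 0.67054141, -0.10038456, -1.02459834]), 'moment': array([ 0.04940774, -0.00773635,  0.03376752]), 'opening': 1.0037750991770666}
```

View pics/scene0.png

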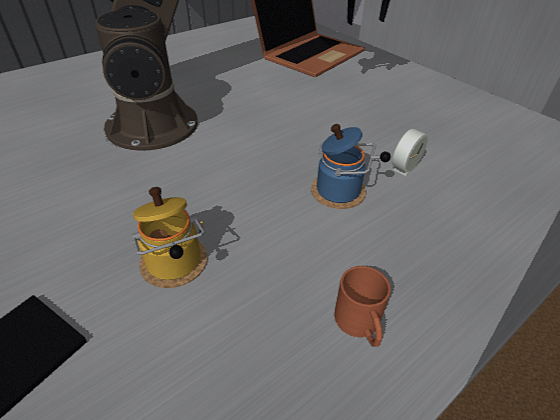

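View pics/side0.png

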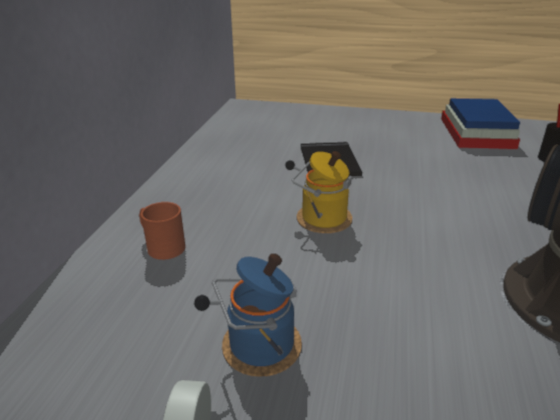

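The scene view shows the yellow jar at about (170,245) with its ball at (176,252). In the side view the jar is at (326,195) and the ball at (290,165). Next I'll fit the jar axis and heading.

```bash
cat > fit.py <<'E'
from h import *
from scipy.optimize import least_squares
pts=[];balls=[];lids=[]
for n,(bu,bv),box in(("scene",(176,252),(120,180,215,290)),("side",(290,165),(280,145,365,235))):
    c=dict(np.load(n+".npz")); W=cloud(c); z=c["range_z"]
    hsv=cv2.cvtColor(c["image"],cv2.COLOR_BGR2HSV)
    m=np.zeros(z.shape,bool); m[box[1]:box[3],box[0]:box[2]]=1
    y=m&(z>0)&(abs(hsv[...,0].astype(int)-23)<6)&(hsv[...,1]>180)
    p=W[y]; b=p[(p[:,2]>25)&(p[:,2]<75)]; pts.append(b)
    f=lambda q,b=b:np.hypot(b[:,0]-q[0],b[:,1]-q[1])-50
    r=least_squares(f,b.mean(0)[:2]+0.,loss="soft_l1",f_scale=2); print(n,"axis",r.x,len(b),np.median(abs(r.fun)))
    l=p[p[:,2]>112]; print("lid-ish",len(l),l.mean(0),l.min(0),l.max(0))
    k=np.zeros(z.shape,bool);k[bv-9:bv+10,bu-9:bu+10]=1
    k&=(hsv[...,2]<50)&(z>0); d=W[k]; med=np.median(d,0); d=d[np.linalg.norm(d-med,axis=1)<15]
    R,_=cv2.Rodrigues(c["rvec"]); C=-R.T@np.ravel(c["tvec"])
    ray=(med-C)/np.linalg.norm(med-C)
    vv,uu=np.nonzero(k); print("ball",len(d),med,"centre~",d.mean(0)+ray*8, uu.mean(),vv.mean())
    balls.append(d.mean(0)+ray*8)
b=np.vstack(pts)
r=least_squares(lambda q:np.hypot(b[:,0]-q[0],b[:,1]-q[1])-50,b.mean(0)[:2],loss="soft_l1",f_scale=2);print("both",r.x)
for q in balls: e=q[:2]-r.x; print(np.hypot(*e),np.arctan2(e[1],e[0]))
E
python3 fit.py
```

```text
scene axis [ 476.247021   -181.22142467] 80 1.2341603770146605
lid-ish 57 [ 478.40499517 -172.30407428  128.52896104] [ 437.03553865 -220.60086233  113.19589996] [ 566.4082525  -137.62821505  141.00101206]
ball 148 [ 561.2564153  -198.84824479  119.03313571] centre~ [ 555.45143738 -196.83715675  112.48786379] 175.86486486486487 251.4391891891892
side axis [ 474.06085137 -177.90876535] 623 1.1491636099373679
lid-ish 715 [ 465.99631117 -163.82732541  131.47852295] [ 426.14520568 -213.24295991  112.00792972] [ 503.82278069 -131.54525343  149.6001041 ]
ball 51 [ 553.1395875  -188.25326769  116.58294412] centre~ [ 554.55067452 -195.60168834  112.79357803] 289.54901960784315 164.7058823529412
both [ 473.84909529 -178.06836719]
83.73296660148807 -0.22607130794173141
82.58427357114816 -0.21393643759877187
```

```bash
cat > conv.py <<'E'
from h import *
from scipy.spatial.transform import Rotation as Ro
J=np.array([473.6,-178.]);A=-0.22
def world(p): # jar->world
    c,s=np.cos(A),np.sin(A); return np.array([J[0]+c*p[0]-s*p[1],J[1]+s*p[0]+c*p[1],p[2]])
def jar(p):
    c,s=np.cos(A),np.sin(A); d=np.array(p[:2])-J; return np.array([c*d[0]+s*d[1],-s*d[0]+c*d[1],p[2]])
def shift(w,pos=None):
    s=env.state(); R=Ro.from_euler("xyz",s["tcp_rot"]).as_matrix()
    return R.T@(np.array(w)-(s["eef_pos"] if pos is None else pos))/1000
def st():
    s=env.state(); print("t",round(s["t"],2),"jar",jar(s["eef_pos"]).round(1),"yaw",s["tcp_rot"].round(4),"F",s["ft_force"].round(1),"op",round(s["opening"],3))
E
python3 - <<'E'
from conv import *
c=dict(np.load("scene.npz")); W=cloud(c)
for n,(u,v) in dict(blueball=(385,157),blueknob=(337,130),bluebody=(343,185),yknob=(155,192),clock=(410,150)).items(): print(n,np.median(W[v-2:v+3,u-2:u+3].reshape(-1,3),0).round())
print("via",shift([450,130,260]),"above",shift(world([28,0,200])))
E
```

```text
blueball [589. 251. 118.]
blueknob [502. 195. 157.]
bluebody [552. 180.  55.]
yknob [ 463. -177.  160.]
clock [575. 365.  79.]
via [-0.38369537 -0.35610834 -0.0455548 ] above [-0.53361003 -0.63673951  0.01469862]
```

```bash
python3 -m pendant '[[[0,-0.03,-0.03,-0.046,0],[0,-0.065,-0.06,-0.046,0],[0,-0.1,-0.09,-0.046,0],[0,-0.13,-0.12,-0.046,0],[0,-0.165,-0.15,-0.046,0],[0,-0.2,-0.18,-0.046,0],[0,-0.23,-0.21,-0.046,0],[0,-0.26,-0.24,-0.046,0]]]'; python3 -c "
from conv import *
st();print(env.state()['eef_pos'],shift([450,60,260]),shift(world([28,0,200])), env.state()['tcp_rot'][2]-(np.pi+A))"
```

```text
t: 0.9
eef_pos: [371.1, 278.4, 260.6]
tcp_rot: [-3.142, -0.0, 2.812]
ft_force: [0.7, -0.5, -0.2]
opening: 0.385
t 0.9 jar [-199.6  423.   260.6] yaw [-3.1416e+00 -1.0000e-04  2.8118e+00] F [ 0.7 -0.5 -0.2] op 0.385
[371.07542283 278.35348348 260.57426717] [-0.14539184 -0.18102086  0.00056939] [-0.27264075 -0.39547652  0.06056734] -0.10983359672068849
```

```bash
python3 -m pendant '[[[0,-0.029,-0.036,0,-0.02],[0,-0.058,-0.072,0,-0.04],[0,-0.087,-0.109,0,-0.06],[0,-0.116,-0.145,0,-0.08],[0,-0.145,-0.181,0,-0.11],[0,-0.17,-0.223,0,-0.11],[0,-0.195,-0.265,0,-0.11],[0,-0.22,-0.307,0,-0.11]]]'; python3 -c "
from conv import *
st();print(shift(world([28,0,180])), env.state()['tcp_rot'][2]-(np.pi+A))"
```

```text
t: 1.7
eef_pos: [479.3, -83.7, 260.5]
tcp_rot: [3.141, -0.0, 2.922]
ft_force: [1.1, 0.8, 0.4]
opening: 0.002
t 1.7 jar [-15.   93.3 260.5] yaw [ 3.1414e+00 -2.0000e-04  2.9216e+00] F [1.1 0.8 0.4] op 0.002
[-0.0430313  -0.09330529  0.08049084] 3.49213703669804e-05
```

Next I'll get above the pressing point while staying high, then go down to z=180.

```bash
python3 -m pendant '[[[0,-0.02,-0.045,0,0],[0,-0.043,-0.093,0,0],[0,-0.043,-0.093,0,0],[0,-0.043,-0.093,0.02,0],[0,-0.043,-0.093,0.04,0],[0,-0.043,-0.093,0.06,0],[0,-0.043,-0.093,0.08,0],[0,-0.043,-0.093,0.08,0]]]'; python3 - <<'E'
from conv import *
st()
c=env.read_camera("wrist"); T=np.array(c["tool_from_camera"]); print(T.round(2)); cv2.imwrite("pics/w1.png",c["image"])
c=env.read_camera("side"); cv2.imwrite("pics/s1.png",cv2.resize(c["image"][90:250,220:420],None,fx=3.5,fy=3.5))
E
```

```text
t: 2.5
eef_pos: [499.9, -180.7, 178.5]
tcp_rot: [3.14, -0.004, 2.922]
ft_force: [-0.1, 0.6, -0.1]
opening: 0.004
t 2.5 jar [ 26.3   3.1 178.5] yaw [ 3.1403 -0.0044  2.9221] F [-0.1  0.6 -0.1] op 0.004
[[   0.     -0.96   -0.3    84.35]
 [   1.      0.      0.      0.63]
 [  -0.     -0.3     0.96 -170.13]
 [   0.      0.      0.      1.  ]]
```

View pics/s1.png

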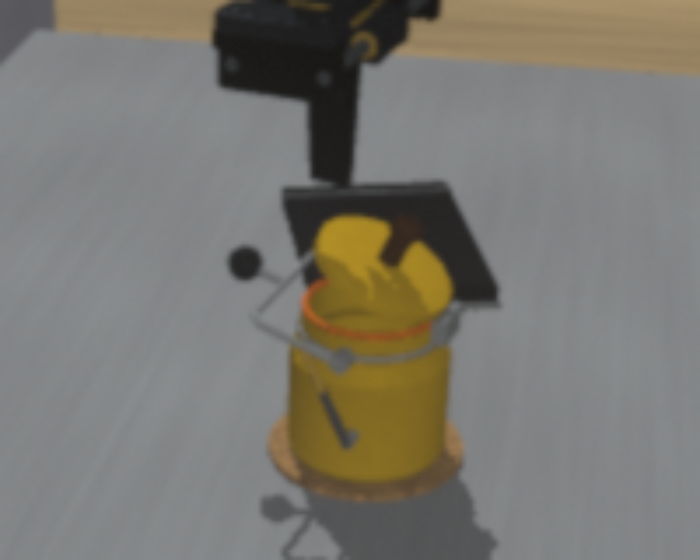

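View pics/w1.png

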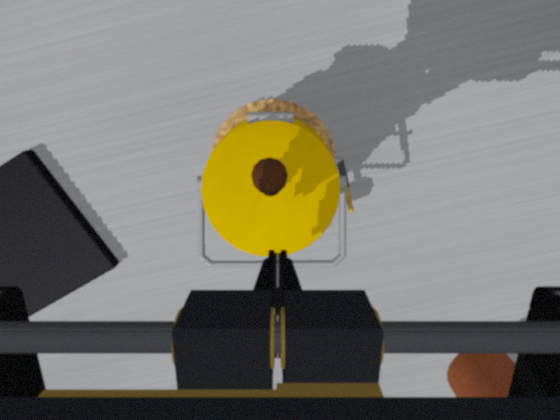

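The side crop shows the closed fingers (330,180) above the lid's front half (350,230). In the wrist view the jar, lid and knob (269,177) line up with the fingers (277,255). I'll press the lid down.

```bash
python3 -m pendant '[[[0,0,0,0.012,0],[0,0,0,0.022,0],[0,0,0,0.032,0],[0,0,0,0.04,0],[0,0,0,0.047,0],[0,0,0,0.053,0],[0,0,0,0.058,0],[0,0,0,0.06,0]]]'; python3 -c "
from conv import *
st()"
```

```text
t: 3.4
eef_pos: [500.9, -181.7, 120.1]
tcp_rot: [3.141, -0.001, 2.922]
ft_force: [0.7, -0.8, 0.6]
opening: 0.002
t 3.4 jar [ 27.5   2.3 120.1] yaw [ 3.1414e+00 -6.0000e-04  2.9218e+00] F [ 0.7 -0.8  0.6] op 0.002
```

```bash
python3 -m pendant '[[[0,0,0,0.001,0],[0,0,0,0.002,0],[0,0,0,0.003,0],[0,0,0,0.004,0],[0,0,0,0.005,0],[0,0,0,0.0055,0],[0,0,0,0.006,0],[0,0,0,0.006,0]]]'; python3 -c "
from conv import *
st()"
```

```text
t: 4.2
eef_pos: [501.1, -181.8, 115.1]
tcp_rot: [-3.142, 0.0, 2.922]
ft_force: [-1.4, 0.3, 6.5]
opening: 0.007
t 4.2 jar [ 27.7   2.3 115.1] yaw [-3.1416e+00  4.0000e-04  2.9218e+00] F [-1.4  0.3  6.5] op 0.007
```

```bash
python3 -m pendant '[[[0,0,0,0.001,0],[0,0,0,0.0015,0],[0,0,0,0.0015,0],[0,0,0,0.0015,0],[0,0,0,0.0015,0],[0,0,0,0.0015,0],[0,0,0,0.0015,0],[0,0,0,0.0015,0]]]'; python3 -c "
from conv import *
st()"; python3 -m pendant '[[[0,0,0,-0.02,0],[0,0,0,-0.06,0],[0,0,0,-0.1,0],[0.3,0,0,-0.1,0],[0.5,0,0,-0.1,0],[0.6,-0.03,0.002,-0.1,0],[0.6,-0.057,0.002,-0.1,0],[0.6,-0.057,0.002,-0.1,0]]]'; python3 - <<'E'
from conv import *
st()
n="side";c=env.read_camera("side"); np.savez("side.npz",**c)
cv2.imwrite("pics/s2.png",cv2.resize(c["image"][90:250,220:420],None,fx=3.5,fy=3.5))
c=env.read_camera("scene"); np.savez("scene.npz",**c)
s=env.state(); c=env.read_camera("wrist"); 
cv2.imwrite("pics/w2.png",c["image"])
# ball + lid in the wrist view
z=c["range_z"]; v,u=np.indices(z.shape)
P=np.dstack([(u-c["cx"])/c["fx"]*z,(v-c["cy"])/c["fy"]*z,z,np.ones_like(z)])@np.array(c["tool_from_camera"]).T
R=Ro.from_euler("xyz",s["tcp_rot"]).as_matrix(); W=P[...,:3]@R.T+s["eef_pos"]
Q=np.stack([jar(p) for p in W.reshape(-1,3)]); hsv=cv2.cvtColor(c["image"],cv2.COLOR_BGR2HSV).reshape(-1,3).astype(int)
y=(abs(hsv[:,0]-24)<7)&(hsv[:,1]>150)&(abs(Q[:,2]-115)<50)&(np.hypot(Q[:,0]+4,Q[:,1])<50)
q=Q[y]; print("lid top n",len(q),"z fit (slope x,y,const)",np.linalg.lstsq(np.c_[q[:,:2],np.ones(len(q))],q[:,2],rcond=None)[0].round(3),q.min(0),q.max(0))
E
python3 fit.py
```

```text
t: 5.0
eef_pos: [501.2, -181.8, 114.8]
tcp_rot: [-3.141, 0.001, 2.922]
ft_force: [-5.0, 2.6, 22.0]
opening: 0.006
t 5.0 jar [ 27.8   2.3 114.8] yaw [-3.1412e+00  1.4000e-03  2.9219e+00] F [-5.   2.6 22. ] op 0.006
t: 5.8
eef_pos: [558.7, -192.5, 210.9]
tcp_rot: [3.141, -0.002, 2.922]
ft_force: [-0.5, 0.3, -0.3]
opening: 0.369
t 5.8 jar [ 86.2   4.4 210.9] yaw [ 3.1410e+00 -1.9000e-03  2.9221e+00] F [-0.5  0.3 -0.3] op 0.369
lid top n 11183 z fit (slope x,y,const) [ 5.00000e-03 -3.00000e-03  1.14542e+02] [-45.63357318 -43.72475485  70.68678686] [ 41.94950643  47.96604396 144.3448792 ]
scene axis [ 471.90429785 -177.8443905 ] 25 0.6510313229682723
lid-ish 7 [ 509.00909056 -185.9733203   124.34241365] [ 450.13871094 -213.51962446  112.88673138] [ 562.88067746 -170.58943089  142.7083949 ]
ball 145 [ 561.59588479 -198.75669761  119.61816809] centre~ [ 555.50689736 -196.94004401  112.48218505] 175.8206896551724 251.49655172413793
side axis [ 473.42654434 -178.63878516] 515 0.9357761475047823
lid-ish 480 [ 471.82290561 -169.32280648  114.28898696] [ 431.53255635 -216.26831004  112.00088722] [ 513.03779516 -130.85438141  127.77513517]
ball 47 [ 552.64334707 -188.13625881  116.55400214] centre~ [ 554.47171272 -195.51234698  112.54772039] 289.5744680851064 164.82978723404256
both [ 473.34310145 -178.6660753 ]
84.17141611256015 -0.218846939015493
82.85920851518927 -0.20473939356098686
```

View pics/s2.png

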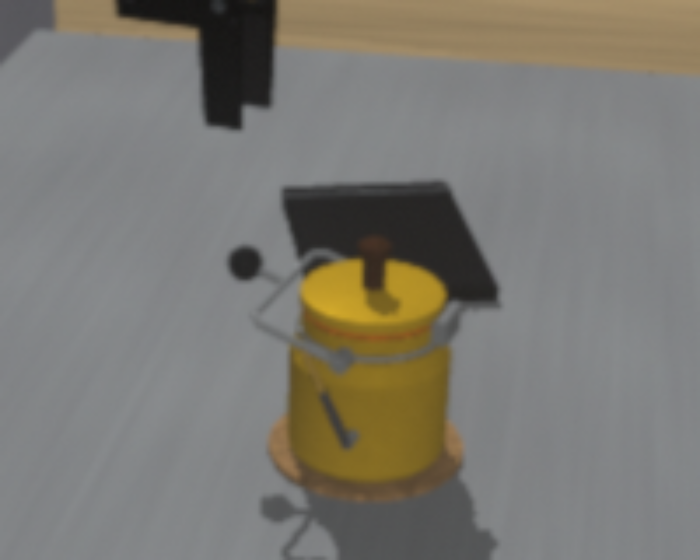

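View pics/w2.png

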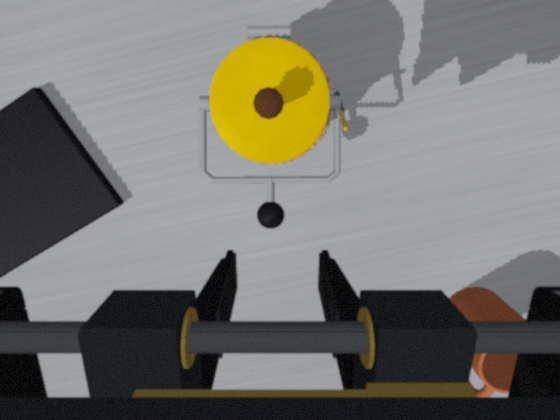

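The lid is flat with its top at 114.5, so it's shut. The ball at (270,214) in the wrist view is about 4 mm to one side of the finger midpoint (279). I'll correct that and descend over the ball.

```bash
python3 -m pendant '[[[0.6,0.002,-0.0045,0,0],[0.6,0.002,-0.0045,0.02,0],[0.6,0.002,-0.0045,0.04,0],[0.6,0.002,-0.0045,0.055,0],[0.6,0.002,-0.0045,0.07,0],[0.6,0.002,-0.0045,0.075,0],[0.6,0.002,-0.0045,0.075,0],[0.6,0.002,-0.0045,0.075,0]]]'; python3 - <<'E'
from conv import *
st()
s=env.state(); c=env.read_camera("wrist"); 
cv2.imwrite("pics/w3.png",c["image"])
z=c["range_z"]; v,u=np.indices(z.shape)
P=(np.dstack([(u-c["cx"])/c["fx"]*z,(v-c["cy"])/c["fy"]*z,z,np.ones_like(z)])@np.array(c["tool_from_camera"]).T)[...,:3]
R=Ro.from_euler("xyz",s["tcp_rot"]).as_matrix(); W=P@R.T+s["eef_pos"]
m=(c["image"].max(2)<60)&(z>0)&(abs(P[...,0])<16)&(abs(P[...,1])<16)&(P[...,2]>15)&(P[...,2]<60)
p=W[m]
from scipy.optimize import least_squares
r=least_squares(lambda q:np.linalg.norm(p-q,axis=1)-11,p.mean(0)-[0,0,6],loss="soft_l1",f_scale=1)
print(len(p),"ball jar",jar(r.x),"tool shift",shift(r.x,s["eef_pos"]),np.median(abs(r.fun)))
E
```

```text
t: 6.75
eef_pos: [554.2, -196.4, 138.8]
tcp_rot: [-3.142, 0.001, 2.922]
ft_force: [0.2, 0.7, 0.9]
opening: 0.602
t 6.75 jar [ 82.7  -0.4 138.8] yaw [-3.1415e+00  7.0000e-04  2.9216e+00] F [0.2 0.7 0.9] op 0.602
857 ball jar [8.34840290e+01 2.79959249e-02 1.12928690e+02] tool shift [-0.00078882  0.00038585  0.02586817] 0.30090734202227054
```

```bash
python3 -m pendant '[[[0.6,-0.001,0.0004,0.015,0],[0.6,-0.001,0.0004,0.03,0],[0.6,-0.001,0.0004,0.041,0],[0.6,-0.001,0.0004,0.041,0],[0.4,-0.001,0.0004,0.041,0],[0.2,-0.001,0.0004,0.041,0],[0,-0.001,0.0004,0.041,0],[0,-0.001,0.0004,0.041,0]]]';python3 -m pendant '[[[0,0,0,0,0],[0,0,0,0,0],[0,0,0,0,0],[0,0,0,0,0],[0,0,0,0,0],[0,0,0,0,0],[0,0,0,0,0],[0,0,0,0,0]]]'; python3 - <<'E'
from conv import *
st()
p0=jar(env.state()["eef_pos"])
for q in np.r_[np.arange(.03,1.56,.096)]:
    a=1.309-q;x=88*np.sin(a);z=88*np.cos(a); a0=1.279
    print(round(q,3),"tool x %.4f z %.4f"%((88*np.sin(a0)-x)/1000,(88*np.cos(a0)-z)/1000))
E
```

```text
t: 7.6
eef_pos: [555.4, -196.1, 97.6]
tcp_rot: [-3.142, 0.001, 2.922]
ft_force: [0.2, 0.3, -0.3]
opening: 0.323
t: 8.4
eef_pos: [555.2, -197.0, 97.3]
tcp_rot: [-3.14, 0.001, 2.922]
ft_force: [-2.2, -7.5, 0.4]
opening: 0.215
t 8.4 jar [83.8 -0.7 97.3] yaw [-3.1404e+00  6.0000e-04  2.9218e+00] F [-2.2 -7.5  0.4] op 0.215
0.03 tool x 0.0000 z 0.0000
0.126 tool x 0.0028 z -0.0080
0.222 tool x 0.0064 z -0.0156
0.318 tool x 0.0107 z -0.0229
0.414 tool x 0.0156 z -0.0297
0.51 tool x 0.0212 z -0.0361
0.606 tool x 0.0274 z -0.0418
0.702 tool x 0.0341 z -0.0470
0.798 tool x 0.0412 z -0.0514
0.894 tool x 0.0488 z -0.0552
0.99 tool x 0.0567 z -0.0582
1.086 tool x 0.0648 z -0.0605
1.182 tool x 0.0731 z -0.0620
1.278 tool x 0.0816 z -0.0626
1.374 tool x 0.0900 z -0.0625
1.47 tool x 0.0984 z -0.0615
```

The ball is gripped: an opening of 0.215 is about 20 mm. Next I'll do the first half of the arc.

```bash
python3 -m pendant '[[[0,0.0028,-0.0005,-0.008,0],[0,0.0064,-0.0008,-0.0156,0],[0,0.0107,-0.0008,-0.0229,0],[0,0.0156,-0.0008,-0.0297,0],[0,0.0212,-0.0008,-0.0361,0],[0,0.0274,-0.0008,-0.0418,0],[0,0.0341,-0.0008,-0.047,0],[0,0.0341,-0.0008,-0.047,0]]]'; python3 -c "
from conv import *
st();p=jar(env.state()['eef_pos']);p[2]+=15.5;print(np.hypot(p[0],p[2]-88),1.309-np.arctan2(p[0],p[2]-88))"
```

```text
t: 9.2
eef_pos: [521.1, -189.3, 144.9]
tcp_rot: [-3.141, 0.0, 2.922]
ft_force: [0.4, -4.1, -3.3]
opening: 0.215
t 9.2 jar [ 48.8  -0.7 144.9] yaw [-3.1414e+00  3.0000e-04  2.9217e+00] F [ 0.4 -4.1 -3.3] op 0.215
87.2851096324119 0.7154133136142781
```

```bash
python3 -m pendant '[[[0,0.0071,0,-0.0044,0],[0,0.0147,0,-0.0082,0],[0,0.0226,0,-0.0112,0],[0,0.0307,0,-0.0135,0],[0,0.039,0,-0.015,0],[0,0.0475,0,-0.0156,0],[0,0.0559,0,-0.0155,0],[0,0.0643,0,-0.0145,0]]]'; python3 -c "
from conv import *
st();p=jar(env.state()['eef_pos']);p[2]+=15.5;print(np.hypot(p[0],p[2]-88),1.309-np.arctan2(p[0],p[2]-88))"
```

```text
t: 10.0
eef_pos: [458.9, -175.6, 159.6]
tcp_rot: [-3.141, 0.002, 2.922]
ft_force: [-2.0, -5.5, 7.2]
opening: 0.217
t 10.0 jar [-14.9  -0.9 159.6] yaw [-3.1408e+00  2.0000e-03  2.9219e+00] F [-2.  -5.5  7.2] op 0.217
88.40523709955062 1.4781871530821142
```

```bash
python3 -m pendant '[[[0,0.003,0,0.0004,0],[0,0.006,0,0.001,0],[0,0.006,0,0.001,0],[0.3,0.006,0,0.001,0],[0.45,0.006,0,0.001,0],[0.6,0.006,0,0.001,0],[0.6,0.006,0,0.001,0],[0.6,0.006,0,0.001,0]]]'; python3 -c "
from conv import *
st()"; python3 -m pendant '[[[0.6,0.006,0,0,0],[0.6,0.006,0,0,0],[0.6,0,0,-0.02,0],[0.6,0,0,-0.04,0],[0.6,0,0,-0.07,0],[0.6,0,0,-0.1,0],[0.6,0,0,-0.12,0],[0.6,0,0,-0.12,0]]]'; python3 - <<'E'
from conv import *
st()
ims=[]
for n,(a,b,x,y) in dict(side=(90,250,260,400),scene=(150,310,90,230)).items():
    c=env.read_camera(n); ims.append(cv2.resize(c["image"][a:b,x:y],None,fx=2.8,fy=2.8))
    W=cloud(c); V=c["image"].max(2)
    J3=W-np.array([J[0],J[1],0]); ca,sa=np.cos(A),np.sin(A)
    Q=np.dstack([ca*J3[...,0]+sa*J3[...,1],-sa*J3[...,0]+ca*J3[...,1],J3[...,2]])
    m=(V<50)&(np.linalg.norm(Q-[-22.7,0,173],axis=2)<25); print(n,m.sum(),np.median(Q[m],0))
    hsv=cv2.cvtColor(c["image"],cv2.COLOR_BGR2HSV).astype(int)
    l=(abs(hsv[...,0]-24)<7)&(hsv[...,1]>150)&(np.hypot(Q[...,0]+0,Q[...,1])<38)&(Q[...,2]>105)&(Q[...,2]<150)
    q=Q[l]; print("lid",len(q),np.linalg.lstsq(np.c_[q[:,:2],np.ones(len(q))],q[:,2],rcond=None)[0].round(3))
cv2.imwrite("pics/end.png",np.hstack(ims))
E
```

```text
t: 10.8
eef_pos: [453.1, -173.8, 157.5]
tcp_rot: [3.141, -0.0, 2.922]
ft_force: [-0.6, -0.2, 0.5]
opening: 0.565
t 10.8 jar [-20.9  -0.4 157.5] yaw [ 3.1413e+00 -4.0000e-04  2.9219e+00] F [-0.6 -0.2  0.5] op 0.565
t: 11.6
eef_pos: [453.8, -174.4, 279.9]
tcp_rot: [-3.14, 0.004, 2.922]
ft_force: [0.0, 0.3, -1.2]
opening: 0.604
t 11.6 jar [-20.1  -0.8 279.9] yaw [-3.1405  0.0043  2.9218] F [ 0.   0.3 -1.2] op 0.604
side 88 [-25.9993321    6.14334025 175.84879447]
lid 379 [ 4.0000e-03 -7.0000e-03  1.1464e+02]
scene 135 [-15.92797749  -1.40293158 177.51315242]
lid 983 [-1.30000e-02  3.00000e-03  1.14749e+02]
```

View pics/end.png

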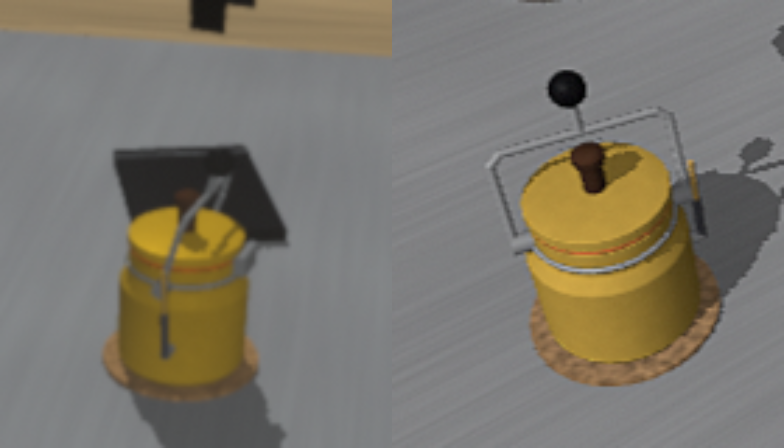

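The bail is over the knob and leaning back. The ball is at (220,160) in the left (side) panel and (567,88) in the right (scene) panel, at the clamped position. The lid is flat and the gripper is well clear.

```bash
python3 -c "
from h import *
print(env.job_done())"
```

```text
the job is handed in; nothing more can be done
None
```

The yellow jar's lid is shut and its bail is clamped over the knob. I handed the job in at about 12 s of the 40 s allowed.

- **Lid:** I pressed it down with the closed fingers until it stopped at z ≈ 115, peaking at about 22 N, well above the 1–3 N it needs. Its top measured flat at 114.5 mm before I touched the bail, and 114.6–114.7 mm at the end.
- **Bail:** I pinched the ball, swung it along its arc past dead centre to near the stop, let go and retracted 120 mm. In both final camera views the bail leans back behind the knob. The visible surface of the ball averaged about (-16 to -26, -1 to 6, 176 to 178) mm in the jar's frame. The clamped ball's centre should be at (-23, 0, 173), so this fits, but the bail angle was not measured more precisely than that.
- **Blue jar:** The gripper passed about 100 mm above it and did not touch it. I did not take a close-up of it at the end.

No checks failed. The only disagreement was 1–3 mm between the two cameras on the jar and ball positions, which the wrist camera resolved before the grasp.

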